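Wring two setting blocks together

TASK

Make up the height-setting stack: slide the thin ground steel block along the fixture's ledge, never lifting it, over onto the solid block of the same outline that sits in one end of the fixture (the drilled block at the other end is not wanted), until all four sides of the two blocks are flush. Then press down on top of it with about 15 N so the faces wring together, and leave it there. Don't disturb the other parts lying about.

Things in the scene. Friction and masses are not known exactly. Their poses are not given: they have to be found in the camera images.
- fixture: Low dark steel and grey fixture fixed to the table. Origin at table level; own y along its length, own x towards its back fence (away from the robot), z up. Base plate 124 (x) by 306 (y) by 10 mm. Beyond each end of the middle ledge is an open nest on the base plate, edged by lips 8 mm high, holding one block centred at about x = +9, y = +99.5 or -99.5 mm, with about 1 mm of play.
- ledge (a point): Centre of the top of the fixture's level grey middle ledge, 40.4 mm above the table, at x = -12.5, y = 0 of the fixture. Axes as the fixture's. The ledge top measures 95 (x) by 120 (y) mm. Nothing stops the thin block at the outer end of a nest.
- fence (a point): Middle of the top edge of the fence's straight front face, at x = +35, y = 0 of the fixture, 49 mm above the table (8.6 mm over the ledge). Axes as the fixture's. The fence runs 300 mm along y, behind ledge and nests. Blocks in the nests stand about 1 mm clear of it, so a thin block pushed against it is flush with the solid one in x and square to it.
- upper: The loose thin block to be slid: plain ground steel, 50 (x) by 76 (y) by 14 mm thick, about 0.4 kg. It starts flat on the ledge, off the fence and a little askew. Origin: centre of its underside; z up.
- lower: The solid, undrilled ground steel block, 50 (x) by 76 (y) by 30 mm high, about 0.9 kg, loose in one of the two nests (which one varies). Origin: centre of its underside, 10 mm above the table, so its top is 40 mm above the table, 0.4 mm below the ledge top, and the thin block rides over onto it. The gap between it and the ledge is about 1.5 mm.
- drilled: The other nest's block, to be left alone: steel, 50 by 76 by 24 mm high with six 10 mm holes down through it. Origin: centre of its underside.
- lifter: Bystander: steel valve lifter standing upright, 21 mm diameter, 66 mm high, on the table on the robot's side of the fixture. Origin: centre of its underside.
- washer: Bystander: flat aluminium ring, 64 mm outside, 38 mm inside, 6 mm thick, on the table on the robot's side of the fixture. Origin: centre of its underside.
- spring: Bystander: valve spring standing upright, 31 mm diameter, 50 mm high, behind the fixture. Origin: centre of its underside.
- cap: Bystander: aluminium oil filler cap, 60 mm diameter, 36 mm high, behind the fixture. Origin: centre of its underside.
Things that resemble listed ones, but are neither listed nor needed, are in the scene too. What is shaped like the upper but green is not meant. Leave any orange look-alike of the lower alone.

How it is judged:
On the way, in this order (a step that is already met when the one before it is completed fails the run):
1. the thin block is part-way over the solid block, flat on its level, between 8 and 36 mm short of flush ((y of upper in the frame of lower between 0.008 and 0.036 m or y of upper in the frame of lower between -0.036 and -0.008 m) and z of upper in the frame of lower between 0.027 and 0.033 m), for 0.05 s.
2. flush on the solid block, it is pressed down: the force between the two blocks is over 10 N (x of upper in the frame of lower between -0.003 and 0.003 m and y of upper in the frame of lower between -0.003 and 0.003 m and z of upper in the frame of lower between 0.0285 and 0.0315 m and angle between the y axis of upper and the y axis of lower, either way round below 0.05 rad and angle between the z axis of upper and the z axis of lower, either way round below 0.03 rad and contact force between upper and lower above 10 N), for 0.1 s.
At the end, for the whole second after the job is handed in: The thin block lies flat on the solid block, which is still in its nest, with their sides flush: centres within 3 mm along each side, turned less than 0.05 rad, faces in contact (within 1.5 mm); both at rest and released (x of upper in the frame of lower between -0.003 and 0.003 m and y of upper in the frame of lower between -0.003 and 0.003 m and z of upper in the frame of lower between 0.0285 and 0.0315 m and angle between the y axis of upper and the y axis of lower, either way round below 0.05 rad and angle between the z axis of upper and the z axis of lower, either way round below 0.03 rad and height (world z) of upper between 0.038 and 0.042 m and linear speed of each of upper, lower below 0.01 m/s); the robot touches nothing.
It fails at once if the thin block is lifted (its underside centre over 49 mm above the table, 8 mm above the ledge)  (height (world z) of upper above 0.049 m).
It fails at once if the thin block falls off the ledge (height (world z) of upper below 0.032 m).
It fails at once if the solid block is shoved out of its nest (moved over 10 mm) (distance of lower from where it was at the start of the episode above 0.01 m).
It fails at once if another part (drilled block, lifter, washer, spring, cap) is disturbed: moved over 15 mm (distance of any of drilled, lifter, washer, spring, cap from where it was at the start of the episode above 0.015 m).
It also fails if it takes over 64 s, if anything falls off the work surface, if the arm or the gripper's body presses on something with over 40 N, if the wrist force passes 120 N, or if a joint passes its speed limit or range.

ROBOT

A 7-joint arm with a two-finger parallel gripper is mounted at the origin on the work surface. World frame = base frame: x ahead of the robot, y to its left, z up, the work surface at z = 0. Lengths are in m, angles in rad, forces in N, time in s.
With the tool pointing down it reaches from about 0.4 to 0.85 m from the base axis. Payload 4.4 kg.
Tool frame: the origin (TCP) lies midway between the tips of the shut fingers; the grasp point (between the pads) lies behind it (tcp_to_grasp is the z of the grasp point in the tool frame, in m); z points along the fingers, y is the line along which they close (so a half turn about z gives the same grasp; the last joint's range is limited). The gripper opens to 94 mm and grips with 3 to 60 N. Pads are 16 mm wide; open, the fingers measure 119 mm over their backs; the gripper's body (75 mm by 177 mm) begins 78 mm behind the grasp point.
Start: joints at [1.149, 0.628, 0.038, 1.517, -0.027, 0.996, -0.02], TCP at [0.226, -0.609, 0.205] pointing down, gripper open.
Joint ranges: [-3.06, 3.06], [-0.37, 2.12], [-1.25, 1.32], [0.18, 2.47], [-1.1, 4.24], [0.23, 1.98], [-2.94, 2.94]. Speed limits (rad/s): [2.57, 2.57, 3.14, 3.14, 3.14, 3.14, 3.14].

INTERFACE

Orientations are given as a 3x3 rotation matrix whose columns are the frame's x, y, z axes.
In Python, from station import get_obs, read_camera, sign_off, tcp_to_grasp gives the robot as it stands.
- The arm moves only by the tool carry_out, never from a script. Its argument "series" is a list of rows, each an object with "delta_pos": the shift along the world's x, y, z in m, a list of three; "rot": the turn, a rotation vector about the world's x, y, z in degrees, a list of three; "fingers": the opening in per cent of the stroke, from 0 (shut) to 100 (fully open). In form: [{"delta_pos": [tx, ty, tz], "rot": [wx, wy, wz], "fingers": fingers}, ...]. A call has 1 to 12 rows; each row shifts and turns the commanded pose from where the row before left it; what a row does not reach is not made up. A row lasts 1/8 s, in which the tool goes at most 62.5 mm and 10.7 degrees, less where a joint would pass 70% of its speed; a pose out of reach is approached as far as the arm can. A call with a gripper value outside its range is refused whole. The fingers move at their own pace and stop on an object; "newtons" is the grip in N (left out, the last holds). Time passes only in rows, so rows that do not move let the fingers close. It gives the time, the measured TCP pose, the force, the opening and the grip force at its end, in the units of the state.
- get_obs(): the state, without advancing time (a new reading comes with each control period).
- read_camera(name): name is "scene" or "top" or "wrist"; returns a dict with "img" (480x640x3 uint8, red, green, blue), "fx", "fy", "cx", "cy" (pixels), "rvec" (rotation vector, rad) and "tvec" (3), from world to camera coordinates, as OpenCV has them; the wrist camera has in their place "T_tool_cam" (4x4, takes a point from camera to tool coordinates, whose origin is the TCP and whose axes are the flange's). Camera axes: x right, y down, z forward; pixel columns grow to the right and rows downward; lengths in m; the calibration is good to about 2 mm. A picture is of the moment at which its call begins: read the wrist's pose just before it. There is no depth.
- sign_off(): hands the job in; it is judged then, once.
The state is a dict: "time_s": time; "q": joint angles; "joint_vel": joint speeds; "effort": joint torques, N m; "position": TCP position; "ee_rot": TCP orientation; "wrist_force": force on the tool from outside, world axes, zero at the start; "wrist_torque": the same for the moment, N m; "gripper_width": finger opening in m; "grip_force": force on a finger pad.
Only numpy, scipy, OpenCV 4.12 (cv2) and the standard library are available. Lean on these libraries where they do the work, as an engineer would, in place of code of your own. Each camera call takes 0.05 s, during which the arm holds its last target. There are 200 camera calls.

## Working session

There is one attempt and no reset: what is moved stays moved. The work goes in short steps, Python scripts to look and compute and a tool call to move; the robot and the scene stay as the last step left them, time stands still between calls to the robot, and variables do not carry over. Pictures are saved under pics/ and viewed, at most 10 in all, crops included, and the job is handed in when it is done.

Besides the shell and the picture viewer there is one more tool, called after "Call:" as name([rows], argument=value, ...), one row to a line, values as JSON. carry_out: Moves the arm, as the interface text tells. Its arguments: {"type":"object","properties":{"series":{"type":"array"},"newtons":{"type":"number"}},"required":["series"]}

```bash
mkdir -p pics; python3 - <<'E'
from station import *
import cv2
o=get_obs();print(o,tcp_to_grasp)
for n in("top","scene"):
    c=read_camera(n);cv2.imwrite(f"pics/{n}0.png",c["img"][:,:,::-1]);print({k:v for k,v in c.items() if k!="img"})
E
```

```text
{'time_s': 0.0, 'q': array([ 1.14921478,  0.62932297,  0.03841691,  1.51834042, -0.02698683,
        0.99628823, -0.02005093]), 'joint_vel': array([ 1.29006619e-03,  9.65967856e-04,  9.53999029e-04, -4.51361172e-04,
        4.04117680e-04,  9.47589790e-04,  5.15026004e-05]), 'effort': array([-9.48582056e-04, -5.49729645e+01,  1.14328936e+00, -1.86633933e+01,
       -5.22825297e-02,  2.38462456e-02,  1.77764655e-04]), 'position': array([ 0.22622063, -0.60866841,  0.20457749]), 'ee_rot': array([[ 9.37382506e-01,  3.48301022e-01, -6.59156504e-04],
       [ 3.48301645e-01, -9.37380929e-01,  1.71972604e-03],
       [-1.88983972e-05, -1.84162641e-03, -9.99998304e-01]]), 'wrist_force': array([0.11934973, 0.69601786, 0.03805973]), 'wrist_torque': array([-0.00926289,  0.00030909,  0.01361409]), 'grip_force': 0.0, 'gripper_width': 0.09396357471132961} -0.0188
{'fx': 598.1850878709257, 'fy': 598.1850878709257, 'cx': 334.29501288824764, 'cy': 238.99663172473444, 'rvec': array([ 2.1664086 , -2.17774985,  0.13952405]), 'tvec': array([-0.06199003,  0.53602918,  0.95753667])}
{'fx': 461.0532381872476, 'fy': 461.0532381872476, 'cx': 324.70794768408297, 'cy': 246.99201677394376, 'rvec': array([ 0.96220004,  2.35423853, -1.14338234]), 'tvec': array([ 0.4209351 , -0.14497222,  0.95590731])}
```

View pics/top0.png

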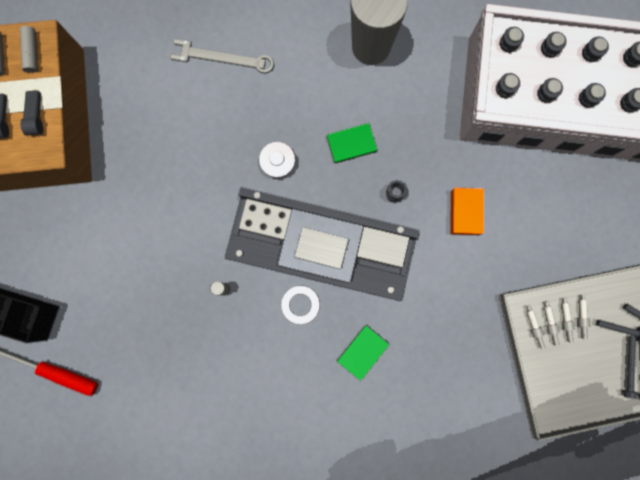

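View pics/scene0.png

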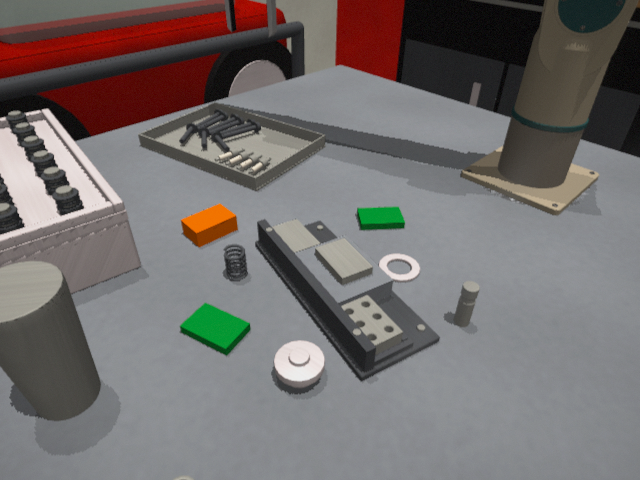

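The top view shows the thin block at (321,248) on the ledge, the solid block at (385,246) in the right nest (-y end), and the drilled block at (265,217). The scene view confirms this, with the fence on the far side from the robot.

```bash
cat > h.py <<'E'
import numpy as np, cv2
from station import *
def ray(c,px,z):
    "pixels -> world points on plane z"
    K=np.array([[c["fx"],0,c["cx"]],[0,c["fy"],c["cy"]],[0,0,1]])
    if "rvec" in c: R=cv2.Rodrigues(np.array(c["rvec"]))[0];C=-R.T@c["tvec"];W=R.T
    else: W=c["W"];C=c["C"]
    d=np.c_[px,np.ones(len(px))]@np.linalg.inv(K).T@W.T
    return C+d*((z-C[2])/d[:,2])[:,None]
def rect(c,cnt,z):
    P=ray(c,cnt.reshape(-1,2).astype(float),z)[:,:2]
    (cx,cy),(w,h),a=cv2.minAreaRect((P*1000).astype(np.float32))
    if w<h: a+=90; w,h=h,w
    a=(a+90)%180-90     # direction of long side
    return cx/1000,cy/1000,w,h,a
def wristcam():
    o=get_obs();c=read_camera("wrist");T=np.array(c["T_tool_cam"])
    c["W"]=o["ee_rot"]@T[:3,:3];c["C"]=o["position"]+o["ee_rot"]@T[:3,3];return c
E
python3 - <<'E'
from h import *
c=read_camera("top");im=c["img"];hsv=cv2.cvtColor(im,cv2.COLOR_RGB2HSV)
print(hsv[248,321],hsv[246,385],hsv[270,335],hsv[258,290],hsv[285,375],hsv[203,320])
m=((hsv[:,:,2]>165)&(hsv[:,:,1]>10)).astype(np.uint8)
m[:180]=0;m[310:]=0;m[:,:225]=0;m[:,425:]=0
for k in cv2.findContours(m,0,cv2.CHAIN_APPROX_NONE)[0]:
    if cv2.contourArea(k)>300: print(cv2.boundingRect(k),rect(c,k,.04),rect(c,k,.0544))
E
```

```text
[ 25  14 217] [ 25  13 214] [105  17 185] [110  16 186] [109  21  98] [106  18 154]
(358, 228, 51, 38) (0.5219386596679687, -0.1439454345703125, 74.84514617919922, 48.685585021972656, 76.05937194824219) (0.5205177001953125, -0.142519775390625, 73.73641967773438, 47.96439743041992, 76.05934143066406)
(240, 200, 122, 81) (0.5340169067382813, -0.003956520080566407, 194.69480895996094, 92.02232360839844, 76.1156234741211) (0.5324170532226562, -0.004604637145996094, 191.81063842773438, 90.65910339355469, 76.1156234741211)
```

```bash
python3 - <<'E'
from h import *
c=read_camera("top");im=c["img"];hsv=cv2.cvtColor(im,cv2.COLOR_RGB2HSV)
m=((hsv[:,:,2]>165)&(hsv[:,:,0]<60)&(hsv[:,:,1]>6)).astype(np.uint8)
m[:180]=0;m[310:]=0;m[:,:225]=0;m[:,425:]=0
for k in cv2.findContours(m,0,cv2.CHAIN_APPROX_NONE)[0]:
    if cv2.contourArea(k)>300: print(cv2.boundingRect(k),np.round(rect(c,k,.04),4),np.round(rect(c,k,.0544),4))
E
```

```text
(358, 228, 51, 38) [ 0.522  -0.144  74.8451 48.6365 76.0594] [ 0.5205 -0.1425 73.7364 47.916  76.0593]
(295, 228, 53, 40) [ 5.20800e-01 -4.29000e-02  7.65275e+01  5.03511e+01  7.47616e+01] [ 5.19400e-01 -4.30000e-02  7.53939e+01  4.96053e+01  7.47616e+01]
(240, 200, 51, 39) [5.68600e-01 4.89000e-02 7.54656e+01 4.86056e+01 7.61093e+01] [5.66500e-01 4.75000e-02 7.43477e+01 4.78856e+01 7.61093e+01]
```

Call:
carry_out([
  {"delta_pos":[0.024,0.047,0.004],"rot":[0,0,-3],"fingers":100},
  {"delta_pos":[0.024,0.047,0.004],"rot":[0,0,-3],"fingers":100},
  {"delta_pos":[0.024,0.047,0.004],"rot":[0,0,-3],"fingers":100},
  {"delta_pos":[0.024,0.047,0.004],"rot":[0,0,-3],"fingers":100},
  {"delta_pos":[0.024,0.047,0.004],"rot":[0,0,-3],"fingers":100},
  {"delta_pos":[0.024,0.047,0.004],"rot":[0,0,-3],"fingers":100},
  {"delta_pos":[0.024,0.047,0.004],"rot":[0,0,-3],"fingers":100},
  {"delta_pos":[0.024,0.047,0.004],"rot":[0,0,-3],"fingers":100},
  {"delta_pos":[0.024,0.047,0],"rot":[0,0,-3],"fingers":100},
  {"delta_pos":[0.024,0.047,0],"rot":[0,0,-3],"fingers":100},
  {"delta_pos":[0.024,0.047,0],"rot":[0,0,-3],"fingers":100},
  {"delta_pos":[0.024,0.047,0],"rot":[0,0,-2.5],"fingers":100},
])

```text
time_s: 1.7
position: [0.515, -0.0437, 0.2375]
ee_rot: [[0.965, -0.262, 0.0], [-0.262, -0.965, -0.0], [0.0, 0.0, -1.0]]
wrist_force: [0.9, -1.2, -0.6]
gripper_width: 0.0939
grip_force: 0.0
```

Call:
carry_out([
  {"delta_pos":[0,0,0],"rot":[0,0,0],"fingers":100},
  {"delta_pos":[0,0,0],"rot":[0,0,0],"fingers":100},
  {"delta_pos":[0,0,0],"rot":[0,0,0],"fingers":100},
])

```text
time_s: 2.08
position: [0.5138, -0.047, 0.2375]
ee_rot: [[0.965, -0.263, -0.0], [-0.263, -0.965, -0.001], [-0.0, 0.001, -1.0]]
wrist_force: [-0.5, -0.5, 0.3]
gripper_width: 0.0943
grip_force: 0.0
```

```bash
cat > w.py <<'E'
from h import *
import sys
c=wristcam();im=c["img"];cv2.imwrite(sys.argv[1],im[:,:,::-1]);hsv=cv2.cvtColor(im,cv2.COLOR_RGB2HSV)
o=get_obs();print(o["position"],np.degrees(np.arctan2(*o["ee_rot"][1::-1,1])),o["wrist_force"],o["gripper_width"])
m=((hsv[:,:,2]>150)&(hsv[:,:,0]<60)&(hsv[:,:,1]>6)).astype(np.uint8)
for k in cv2.findContours(m,0,cv2.CHAIN_APPROX_NONE)[0]:
    if cv2.contourArea(k)>3000: print(cv2.boundingRect(k),np.round(rect(c,k,.04),4),np.round(rect(c,k,.0544),4))
E
python3 w.py pics/w1.png
```

```text
[ 0.51388583 -0.04693306  0.23754298] -105.2687056195553 [-0.74716821  0.41185008 -1.13266297] 0.09374791523120168
(489, 46, 53, 84) [ 0.5835 -0.2823 74.3854 48.8667 -2.0174] [ 0.5836 -0.2741 71.5501 47.0041 -2.0174]
```

View pics/w1.png

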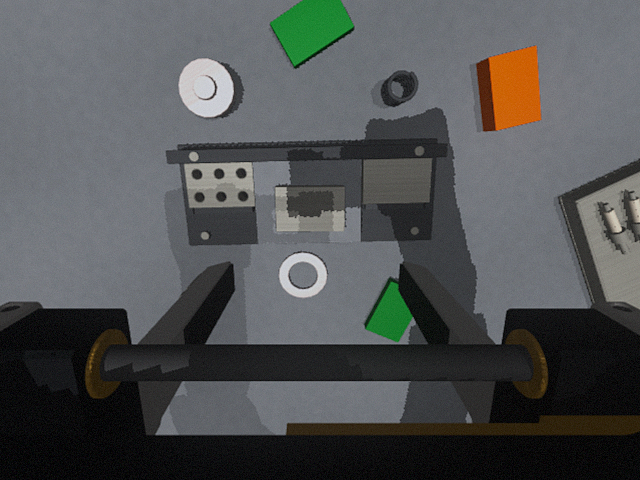

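The wrist view shows the thin block at (310,208), the solid block at (397,181) in shadow, and the drilled block at (220,185). I'll mask by hue, ignoring brightness.

```bash
sed -i 's/^m=.*/m=((hsv[:,:,2]>50)\&(hsv[:,:,0]<50)\&(hsv[:,:,0]>12)\&(hsv[:,:,1]>6)).astype(np.uint8); m[250:]=0; m=cv2.morphologyEx(m,cv2.MORPH_OPEN,np.ones((3,3)))/' w.py; sed -i 's/>3000/>1000/' w.py; python3 w.py pics/w2.png
```

```text
[ 0.51397874 -0.04674913  0.23758031] -105.25889932302493 [-0.53027321  0.23018673 -0.17025868] 0.093786793389735
(275, 187, 70, 44) [ 5.17700e-01 -4.11000e-02  7.85236e+01  4.97892e+01  7.46851e+01] [ 5.20300e-01 -4.21000e-02  7.55310e+01  4.78917e+01  7.46851e+01]
(576, 173, 64, 77) [ 0.4167 -0.3686 90.3952 69.5165 -1.6589] [ 0.4231 -0.3571 86.9502 66.8671 -1.6589]
(185, 162, 69, 46) [5.70400e-01 4.90000e-02 7.52380e+01 4.98608e+01 7.59648e+01] [5.70900e-01 4.46000e-02 7.23707e+01 4.79606e+01 7.59648e+01]
(489, 47, 52, 83) [ 0.5834 -0.2821 72.9693 47.3248 -2.0649] [ 0.5835 -0.2739 70.1883 45.5212 -2.065 ]
```

Call:
carry_out([
  {"delta_pos":[0.006,0.0045,-0.03],"rot":[0,0,0],"fingers":100},
  {"delta_pos":[0,0,-0.05],"rot":[0,0,0],"fingers":100},
  {"delta_pos":[0,0,-0.05],"rot":[0,0,0],"fingers":100},
  {"delta_pos":[0,0,-0.03],"rot":[0,0,0],"fingers":100},
  {"delta_pos":[0,0,-0.02],"rot":[0,0,0],"fingers":100},
  {"delta_pos":[0,0,0],"rot":[0,0,0],"fingers":100},
  {"delta_pos":[0,0,0],"rot":[0,0,0],"fingers":100},
])

```text
time_s: 3.05
position: [0.521, -0.0413, 0.0583]
ee_rot: [[0.965, -0.262, 0.001], [-0.262, -0.965, -0.0], [0.001, -0.0, -1.0]]
wrist_force: [0.3, -0.3, 0.5]
gripper_width: 0.0937
grip_force: 0.0
```

Call:
carry_out([
  {"delta_pos":[-0.001,-0.001,-0.011],"rot":[0,0,0],"fingers":100},
  {"delta_pos":[0,0,0],"rot":[0,0,0],"fingers":100},
  {"delta_pos":[0,0,0],"rot":[0,0,0],"fingers":70},
  {"delta_pos":[0,0,0],"rot":[0,0,0],"fingers":70},
  {"delta_pos":[0,0,0],"rot":[0,0,0],"fingers":70},
  {"delta_pos":[0,0,0],"rot":[0,0,0],"fingers":70},
  {"delta_pos":[0,0,0],"rot":[0,0,0],"fingers":70},
  {"delta_pos":[0,0,0],"rot":[0,0,0],"fingers":70},
], newtons=8)

```text
time_s: 4.05
position: [0.5197, -0.0417, 0.0467]
ee_rot: [[0.965, -0.261, 0.0], [-0.261, -0.965, 0.0], [0.0, -0.0, -1.0]]
wrist_force: [-0.3, 0.1, 3.1]
gripper_width: 0.0758
grip_force: 8.0
```

Call:
carry_out([
  {"delta_pos":[0.004,-0.001,0],"rot":[0,0,0.6],"fingers":70},
  {"delta_pos":[0.006,-0.0015,0],"rot":[0,0,0.7],"fingers":70},
  {"delta_pos":[0.007,-0.0017,0],"rot":[0,0,0],"fingers":70},
  {"delta_pos":[0.004,-0.001,0],"rot":[0,0,0],"fingers":70},
  {"delta_pos":[0,0,0],"rot":[0,0,0],"fingers":70},
  {"delta_pos":[0,0,0],"rot":[0,0,0],"fingers":70},
])

```text
time_s: 4.8
position: [0.5372, -0.0465, 0.0461]
ee_rot: [[0.971, -0.239, -0.006], [-0.239, -0.971, 0.001], [-0.006, 0.001, -1.0]]
wrist_force: [-5.0, 1.6, 5.2]
gripper_width: 0.076
grip_force: 8.0
```

Call:
carry_out([
  {"delta_pos":[0.002,-0.0005,0],"rot":[0,0,0],"fingers":70},
  {"delta_pos":[0,0,0],"rot":[0,0,0],"fingers":70},
  {"delta_pos":[0,0,0],"rot":[0,0,0],"fingers":70},
])

```text
time_s: 5.18
position: [0.5383, -0.0468, 0.0461]
ee_rot: [[0.971, -0.238, -0.008], [-0.238, -0.971, 0.001], [-0.008, 0.001, -1.0]]
wrist_force: [-5.8, 1.1, 7.3]
gripper_width: 0.0757
grip_force: 8.0
```

Call:
carry_out([
  {"delta_pos":[0.001,-0.0003,0],"rot":[0,0,0],"fingers":70},
  {"delta_pos":[0,0,0],"rot":[0,0,0],"fingers":70},
  {"delta_pos":[0,0,0],"rot":[0,0,0],"fingers":70},
])

```text
time_s: 5.55
position: [0.5392, -0.047, 0.0461]
ee_rot: [[0.971, -0.238, -0.008], [-0.238, -0.971, 0.001], [-0.008, 0.001, -1.0]]
wrist_force: [-6.5, 1.3, 7.5]
gripper_width: 0.076
grip_force: 8.0
```

Call:
carry_out([
  {"delta_pos":[0.0015,-0.0004,0.001],"rot":[0,0,0],"fingers":70},
  {"delta_pos":[0.002,-0.0005,0],"rot":[0,0,0],"fingers":70},
  {"delta_pos":[0,0,0],"rot":[0,0,0],"fingers":70},
  {"delta_pos":[0,0,0],"rot":[0,0,0],"fingers":70},
])

```text
time_s: 6.05
position: [0.5469, -0.0488, 0.0472]
ee_rot: [[0.971, -0.239, -0.0], [-0.239, -0.971, -0.0], [-0.0, 0.0, -1.0]]
wrist_force: [0.5, 0.2, -4.6]
gripper_width: 0.0762
grip_force: 8.0
```

Call:
carry_out([
  {"delta_pos":[0.002,-0.0005,0],"rot":[0,0,0],"fingers":70},
  {"delta_pos":[0,0,0],"rot":[0,0,0],"fingers":70},
  {"delta_pos":[0,0,0],"rot":[0,0,0],"fingers":70},
])

```text
time_s: 6.42
position: [0.5475, -0.0489, 0.0472]
ee_rot: [[0.971, -0.239, -0.003], [-0.239, -0.971, 0.0], [-0.003, 0.0, -1.0]]
wrist_force: [-3.4, 1.0, -3.4]
gripper_width: 0.076
grip_force: 8.0
```

Call:
carry_out([
  {"delta_pos":[0.001,-0.0003,0],"rot":[0,0,0],"fingers":70},
  {"delta_pos":[0,0,0],"rot":[0,0,0],"fingers":70},
  {"delta_pos":[0,0,0],"rot":[0,0,0],"fingers":70},
])

```text
time_s: 6.8
position: [0.5476, -0.0489, 0.0471]
ee_rot: [[0.971, -0.239, -0.005], [-0.239, -0.971, 0.001], [-0.005, 0.0, -1.0]]
wrist_force: [-5.3, 0.9, -2.9]
gripper_width: 0.0762
grip_force: 8.0
```

```bash
sed 's/wristcam()/read_camera("top")/;s/m\[250:\]=0/m[:180]=0;m[310:]=0;m[:,:225]=0;m[:,425:]=0/;s/>1000/>300/' w.py > t.py; python3 t.py pics/t1.png; python3 w.py pics/w3.png
```

```text
[ 0.54756362 -0.04889571  0.04710148] -103.80773003082905 [-5.55261275  1.62805206 -1.31461571] 0.07605593321232934
(225, 235, 147, 75) [ 4.814000e-01 -5.300000e-03  2.367259e+02  1.202005e+02  8.964260e+01] [ 4.806000e-01 -6.000000e-03  2.332191e+02  1.184199e+02  8.964260e+01]
(240, 180, 169, 87) [ 5.801000e-01 -5.470000e-02  2.753463e+02  1.328204e+02  7.808510e+01] [ 5.779000e-01 -5.460000e-02  2.712674e+02  1.308528e+02  7.808510e+01]
[ 0.54756715 -0.04890476  0.04711587] -103.80716419926918 [-6.01872315  1.80527141 -1.31587163] 0.07572575011277578
```

View pics/w3.png

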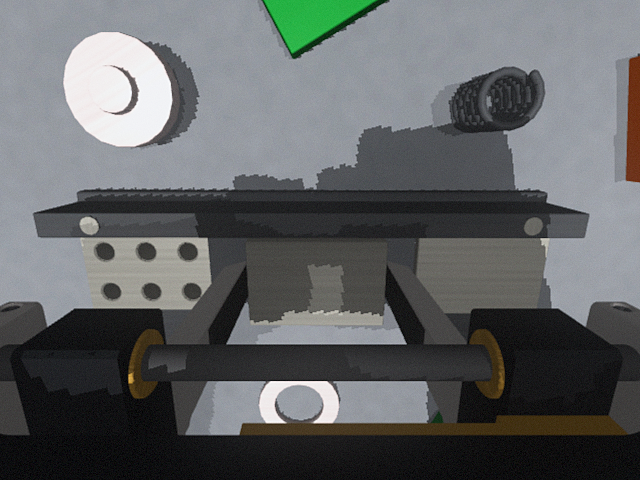

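The thin block is against the fence (force builds with no further motion). The solid block spans columns about 416 to 549. Now I'll slide it along the fence.

Call:
carry_out([
  {"delta_pos":[0,0,-0.001],"rot":[0,0,0],"fingers":70},
  {"delta_pos":[-0.0019,-0.0078,0],"rot":[0,0,0],"fingers":70},
  {"delta_pos":[-0.0019,-0.0078,0],"rot":[0,0,0],"fingers":70},
  {"delta_pos":[-0.0019,-0.0078,0],"rot":[0,0,0],"fingers":70},
  {"delta_pos":[0,0,0],"rot":[0,0,0],"fingers":70},
  {"delta_pos":[0,0,0],"rot":[0,0,0],"fingers":70},
], newtons=15)

```text
time_s: 7.65
position: [0.542, -0.0716, 0.0462]
ee_rot: [[0.971, -0.238, -0.004], [-0.238, -0.971, 0.002], [-0.005, -0.001, -1.0]]
wrist_force: [-5.8, 3.5, -1.7]
gripper_width: 0.0759
grip_force: 15.0
```

Tracking well. Continue about 48 mm more.

Call:
carry_out([
  {"delta_pos":[-0.0019,-0.0078,0],"rot":[0,0,0],"fingers":70},
  {"delta_pos":[-0.0019,-0.0078,0],"rot":[0,0,0],"fingers":70},
  {"delta_pos":[-0.0019,-0.0078,0],"rot":[0,0,0],"fingers":70},
  {"delta_pos":[-0.0019,-0.0078,0],"rot":[0,0,0],"fingers":70},
  {"delta_pos":[-0.0019,-0.0078,0],"rot":[0,0,0],"fingers":70},
  {"delta_pos":[-0.0019,-0.0078,0],"rot":[0,0,0],"fingers":70},
  {"delta_pos":[0,0,0],"rot":[0,0,0],"fingers":70},
  {"delta_pos":[0,0,0],"rot":[0,0,0],"fingers":70},
])

```text
time_s: 8.65
position: [0.5304, -0.1186, 0.0461]
ee_rot: [[0.971, -0.239, -0.005], [-0.239, -0.971, 0.002], [-0.005, -0.001, -1.0]]
wrist_force: [-5.3, 4.1, -0.2]
gripper_width: 0.0763
grip_force: 15.0
```

```bash
python3 w.py pics/w4.png
```

```text
[ 0.53036582 -0.11850941  0.04607442] -103.80960238812102 [-5.73205306  2.05101952 -1.9630252 ] 0.07568352737473832
(545, 25, 95, 160) [ 0.5844 -0.2804 71.4421 46.8761 -2.0717] [ 0.5858 -0.2693 65.9116 43.2472 -2.0717]
```

View pics/w4.png

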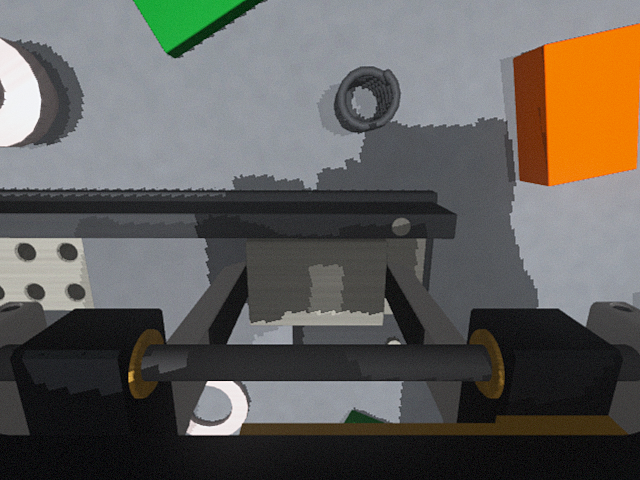

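The wrist view shows the thin block spanning columns 248–387, and the solid block's exposed outer end at about column 424, row 250. I'll measure that edge exactly.

```bash
python3 - <<'E'
from h import *
c=wristcam();im=c["img"].astype(int)
o=get_obs();ey=-o["ee_rot"][:2,1]
ey=-ey if ey[1]<0 else ey
t=o["position"][:2]@ey
for r in (244,250,256,262):
    print(r,"hue-ish R-B cols 376-436:",(im[r,376:437:2,0]-im[r,376:437:2,2]).tolist())
    print(im[r,408:436].sum(1).tolist(), im[r,242:254].sum(1).tolist())
f=lambda u,r,z: (ray(c,np.array([[u,r]],float),z)[0,:2]@ey-t)*1000
for r in (244,262): print(f(248,r,.0542),f(387,r,.0542),f(424,r,.040),f(425,r,.04))
E
```

```text
244 hue-ish R-B cols 376-436: [0, 5, 6, -1, 5, 9, 2, 4, 0, 7, 2, 5, 3, 3, 6, 3, 5, 2, 3, 2, 7, 5, 9, 7, 10, -2, -5, -4, -8, -6, -9]
[209, 225, 233, 202, 226, 219, 205, 211, 211, 250, 330, 318, 320, 318, 317, 325, 314, 250, 123, 149, 147, 156, 149, 138, 157, 213, 255, 265] [186, 188, 189, 169, 206, 211, 202, 196, 184, 216, 191, 201]
250 hue-ish R-B cols 376-436: [-1, 8, 7, 5, 7, 7, 4, 0, 3, 5, 4, 4, 3, 1, 5, 6, 7, 3, 6, 6, 6, 6, 4, 5, 7, -4, -4, -6, -6, -8, -5]
[225, 205, 222, 206, 228, 217, 190, 269, 314, 323, 317, 312, 320, 308, 311, 314, 297, 197, 144, 161, 154, 153, 139, 137, 200, 271, 258, 251] [171, 189, 163, 203, 214, 208, 221, 224, 213, 202, 202, 208]
256 hue-ish R-B cols 376-436: [0, -1, 2, 1, 1, 6, 2, 6, 7, 2, 1, 4, 8, 6, 7, 1, 10, 5, 6, 1, 3, 9, 8, 4, 1, -2, 0, -1, -6, -4, -6]
[222, 222, 221, 212, 208, 229, 194, 229, 293, 313, 306, 316, 316, 325, 312, 308, 214, 121, 149, 146, 152, 134, 120, 156, 244, 262, 257, 254] [190, 173, 191, 185, 185, 220, 215, 237, 211, 235, 211, 196]
262 hue-ish R-B cols 376-436: [5, 1, 0, 4, 1, 5, 2, -1, 5, 4, 4, 2, 4, 2, 4, 3, 7, 4, 4, 3, 6, 9, 6, 9, -4, -7, -7, -2, -6, -3, -9]
[217, 207, 217, 228, 219, 215, 221, 205, 201, 251, 320, 325, 307, 318, 325, 292, 166, 145, 148, 151, 144, 141, 136, 202, 258, 262, 254, 245] [214, 207, 198, 204, 195, 198, 221, 213, 208, 199, 216, 198]
35.91392930082342 -38.27671953152781 -62.76219359541224 -63.33974076592999
36.45229040669705 -38.823046391383954 -63.66598831132988 -64.25197473220679
```

Call:
carry_out([
  {"delta_pos":[-0.0016,-0.0065,0],"rot":[0,0,0],"fingers":70},
  {"delta_pos":[-0.0016,-0.0065,0],"rot":[0,0,0],"fingers":70},
  {"delta_pos":[-0.0018,-0.0072,0],"rot":[0,0,0],"fingers":70},
  {"delta_pos":[0,0,0],"rot":[0,0,0],"fingers":70},
  {"delta_pos":[0,0,0],"rot":[0,0,0],"fingers":70},
])

```text
time_s: 9.38
position: [0.5254, -0.1387, 0.046]
ee_rot: [[0.971, -0.239, -0.005], [-0.239, -0.971, 0.002], [-0.005, -0.001, -1.0]]
wrist_force: [-5.9, 2.2, -1.3]
gripper_width: 0.0758
grip_force: 15.0
```

```bash
python3 - <<'E'
from h import *
c=wristcam();im=c["img"]
cv2.imwrite("pics/w5.png",cv2.resize(im[225:345,230:430,::-1],None,fx=4,fy=4,interpolation=cv2.INTER_CUBIC))
o=get_obs();print(o["position"],o["wrist_force"],o["gripper_width"])
ey=-o["ee_rot"][:2,1];t=o["position"][:2]@ey
for r in (242,244,246,248,250): print(r,im[r,380:408].astype(int).sum(1).tolist())
f=lambda u,r,z: (ray(c,np.array([[u,r]],float),z)[0,:2]@ey-t)*1000
for u in(385,390,395,400): print(u,f(u,244,.0542),f(u,244,.04))
E
```

```text
[ 0.52540853 -0.13869596  0.04604587] [-5.7800239   2.93726438 -1.54836014] 0.07570530056693564
242 [216, 198, 196, 205, 200, 189, 202, 196, 200, 189, 114, 119, 109, 125, 103, 104, 99, 137, 152, 152, 133, 128, 213, 273, 263, 255, 255, 254]
244 [211, 226, 213, 211, 206, 212, 207, 184, 204, 173, 108, 96, 108, 122, 106, 103, 97, 140, 153, 152, 140, 126, 188, 265, 256, 263, 260, 247]
246 [212, 201, 216, 206, 211, 218, 213, 195, 191, 183, 106, 111, 119, 120, 109, 119, 104, 127, 153, 156, 135, 148, 216, 262, 259, 257, 255, 254]
248 [214, 195, 201, 211, 207, 213, 207, 185, 227, 156, 107, 114, 104, 93, 103, 117, 103, 115, 170, 145, 128, 136, 235, 268, 269, 252, 267, 239]
250 [221, 216, 213, 210, 210, 216, 206, 213, 211, 143, 101, 115, 121, 113, 112, 111, 117, 132, 158, 161, 130, 190, 237, 262, 265, 256, 263, 250]
385 -37.21894602782264 -40.24353353422122
390 -39.88596041459577 -43.13103797562429
395 -42.552898794431385 -46.018460126369035
400 -45.21976117057855 -48.90579998997313
```

View pics/w5.png

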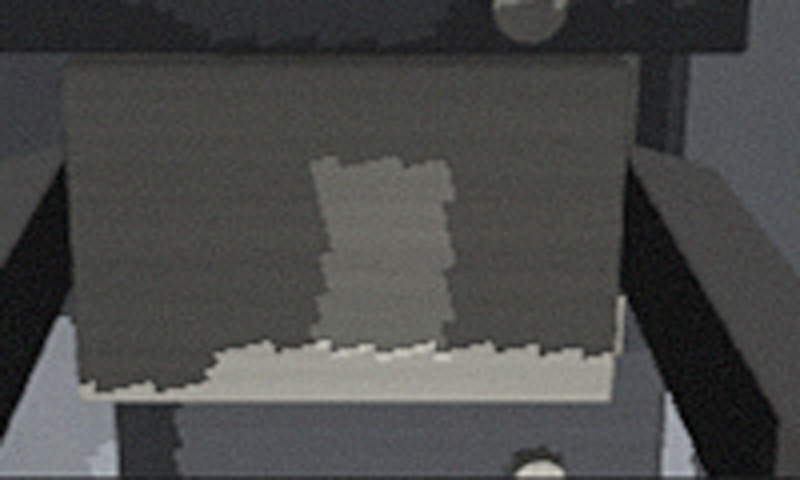

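The crop shows a thin strip of the solid block's end just beyond the thin block's right edge (crop x about 630–638), which leaves about 4.4 mm to go.

Call:
carry_out([
  {"delta_pos":[-0.0006,-0.0022,0],"rot":[0,0,0],"fingers":70},
  {"delta_pos":[-0.0005,-0.0021,0],"rot":[0,0,0],"fingers":70},
  {"delta_pos":[0,0,0],"rot":[0,0,0],"fingers":70},
  {"delta_pos":[0,0,0],"rot":[0,0,0],"fingers":70},
  {"delta_pos":[0,0,0],"rot":[0,0,0],"fingers":70},
])

```text
time_s: 10.05
position: [0.5244, -0.1425, 0.0458]
ee_rot: [[0.971, -0.238, -0.005], [-0.238, -0.971, 0.002], [-0.005, -0.001, -1.0]]
wrist_force: [-5.5, 4.3, -4.8]
gripper_width: 0.0758
grip_force: 15.0
```

Call:
carry_out([
  {"delta_pos":[-0.0001,-0.0006,-0.001],"rot":[0,0,0],"fingers":70},
  {"delta_pos":[0,0,0],"rot":[0,0,0],"fingers":70},
  {"delta_pos":[-0.0015,0.0008,-0.0005],"rot":[0,0,0],"fingers":70},
  {"delta_pos":[-0.0005,0.0006,0],"rot":[0,0,0],"fingers":70},
  {"delta_pos":[0,0,0],"rot":[0,0,0],"fingers":70},
])

```text
time_s: 10.68
position: [0.5245, -0.1425, 0.0457]
ee_rot: [[0.971, -0.238, -0.0], [-0.238, -0.971, 0.001], [-0.0, -0.001, -1.0]]
wrist_force: [-3.6, 3.6, 4.1]
gripper_width: 0.0757
grip_force: 15.0
```

Call:
carry_out([
  {"delta_pos":[-0.001,0.0006,0],"rot":[0,0,0],"fingers":70},
  {"delta_pos":[0,0,0],"rot":[0,0,0],"fingers":100},
  {"delta_pos":[0,0,0],"rot":[0,0,0],"fingers":100},
  {"delta_pos":[0,0,0],"rot":[0,0,0],"fingers":100},
  {"delta_pos":[0,0,0],"rot":[0,0,0],"fingers":100},
  {"delta_pos":[0,0,0.03],"rot":[0,0,0],"fingers":100},
  {"delta_pos":[0,0,0.05],"rot":[0,0,0],"fingers":100},
  {"delta_pos":[-0.06,0,0.05],"rot":[0,0,0],"fingers":100},
  {"delta_pos":[-0.05,0,0.04],"rot":[0,0,0],"fingers":100},
  {"delta_pos":[0,0,0],"rot":[0,0,0],"fingers":50},
  {"delta_pos":[0,0,0],"rot":[0,0,0],"fingers":0},
  {"delta_pos":[0,0,0],"rot":[0,0,0],"fingers":0},
])

```text
time_s: 12.18
position: [0.4276, -0.1426, 0.2032]
ee_rot: [[0.971, -0.238, -0.001], [-0.238, -0.971, 0.0], [-0.001, -0.0, -1.0]]
wrist_force: [0.0, -0.2, 0.2]
gripper_width: 0.0676
grip_force: 0.0
```

```bash
python3 - <<'E'
from h import *
c=wristcam();im=c["img"];cv2.imwrite("pics/w6.png",im[:,:,::-1])
t=read_camera("top");cv2.imwrite("pics/t6.png",cv2.resize(t["img"][180:310,225:425,::-1],None,fx=4,fy=4,interpolation=cv2.INTER_CUBIC))
print(get_obs()["position"])
E
python3 t.py pics/x.png; python3 w.py pics/y.png
```

```text
[ 0.42721922 -0.14253981  0.20301327]
[ 0.42707275 -0.14258188  0.2030694 ] -103.78308730030328 [-0.40173463  0.1951283  -0.35424388] 0.05541397073278584
(357, 226, 68, 84) [  0.4878  -0.1558 134.5524 109.6272  -1.3098] [  0.4869  -0.1542 132.5592 108.0032  -1.3098]
(239, 198, 52, 42) [5.68900e-01 4.94000e-02 7.65602e+01 5.37613e+01 7.61550e+01] [5.6680e-01 4.8000e-02 7.5426e+01 5.2965e+01 7.6155e+01]
[ 0.42698086 -0.14259756  0.20320315] -103.78826132163208 [ 0.15432968  0.13404587 -0.85603256] 0.051484269709116494
(49, 96, 82, 55) [5.69700e-01 4.82000e-02 7.29850e+01 4.94356e+01 7.53566e+01] [5.66700e-01 3.95000e-02 6.99232e+01 4.73617e+01 7.53566e+01]
(250, 93, 83, 57) [ 0.5246 -0.1421 78.9989 51.7636 76.177 ] [ 0.5235 -0.1429 75.6848 49.5921 76.1766]
(501, 91, 139, 159) [ 3.918000e-01 -4.033000e-01  1.617095e+02  1.334061e+02 -1.029000e-01] [ 3.963000e-01 -3.931000e-01  1.549255e+02  1.278095e+02 -1.029000e-01]
(398, 0, 60, 67) [ 0.5728 -0.2839 55.976  47.8403 -2.1614] [ 0.5697 -0.2787 53.6278 45.8333 -2.1613]
```

View pics/w6.png

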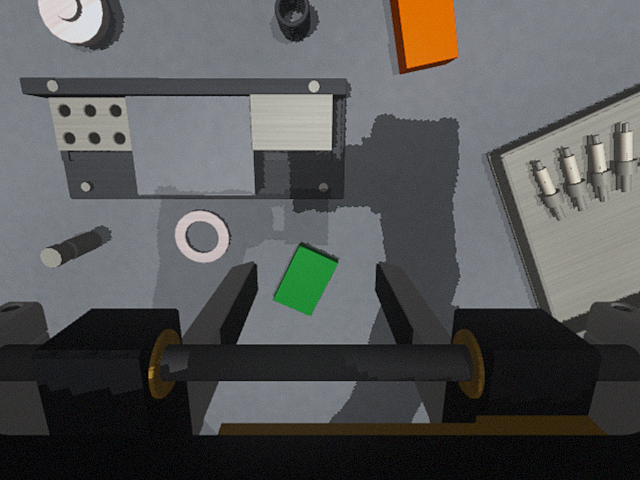

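The wrist view shows the thin block resting on the solid one at (291,122), square to the fence, with nothing else disturbed. As a check on y, I'll compare it against the ledge edges.

```bash
python3 - <<'E'
from h import *
c=wristcam();im=c["img"].astype(int)
a=np.radians(76.15);ey=np.array([np.cos(a),np.sin(a)])
f=lambda u,r,z: ray(c,np.array([[u,r]],float),z)[0,:2]@ey*1000
def step(r,u0,u1,ch):   # strongest column step
    s=ch[r-1:r+2,u0:u1].mean(0);g=np.abs(s[2:]-s[:-2]);i=g.argmax();w=g[max(i-1,0):i+2];return u0+1+i+((np.arange(len(w))-min(i,1))*w).sum()/w.sum()
S=im.sum(2);H=im[:,:,0]-im[:,:,2]
S=S.astype(float)
for r in (105,115,125,135,145): 
    l=step(r,240,262,S-0+8.0*H);q=step(r,322,344,S);print("upper",r,round(l,1),round(q,1),f(l,r,.0542),f(q,r,.0542),(f(l,r,.0542)+f(q,r,.0542))/2)
for r in (158,164,170,176,182):
    l=step(r,128,145,S);q=step(r,246,262,S);print("ledge",r,round(l,1),round(q,1),f(l,r,.0404),f(q,r,.0404),(f(l,r,.0404)+f(q,r,.0404))/2)
E
```

```text
upper 105 249.9 331.8 24.349731270986123 -51.059859601029906 -13.355064165021892
upper 115 250.2 331.4 24.485584159267994 -50.81031010303457 -13.162362971883287
upper 125 250.8 331.3 24.339141048068406 -50.84052615448202 -13.250692553206807
upper 135 251.2 331.2 24.432005215385285 -50.885530455568315 -13.226762620091515
upper 145 251.9 331.2 24.24097006677771 -50.9080269406786 -13.333528436950447
ledge 158 132.8 253.1 146.06740298969353 26.182727330008966 86.12506515985125
ledge 164 133.6 253.2 146.048448352704 26.36280134359252 86.20562484814826
ledge 170 134.0 253.3 146.462260963044 26.518521773474525 86.49039136825927
ledge 176 134.9 253.8 146.39444614061892 26.32054920396286 86.35749767229089
ledge 182 135.9 254.2 146.2543846763415 26.212195435237547 86.23329005578952
```

The thin block is 99.55 mm from the ledge centre against a nominal 99.5 mm, so it is flush. Now press with the fingers shut.

Call:
carry_out([
  {"delta_pos":[0,0,0],"rot":[0,0,0],"fingers":0},
  {"delta_pos":[0,0,0],"rot":[0,0,0],"fingers":0},
  {"delta_pos":[0.05,0,-0.03],"rot":[0,0,0],"fingers":0},
  {"delta_pos":[0.047,0,-0.03],"rot":[0,0,0],"fingers":0},
  {"delta_pos":[0,0,-0.04],"rot":[0,0,0],"fingers":0},
  {"delta_pos":[0,0,-0.025],"rot":[0,0,0],"fingers":0},
  {"delta_pos":[0,0,-0.01],"rot":[0,0,0],"fingers":0},
  {"delta_pos":[0,0,0],"rot":[0,0,0],"fingers":0},
  {"delta_pos":[0,0,0],"rot":[0,0,0],"fingers":0},
])

```text
time_s: 13.55
position: [0.5247, -0.1431, 0.0702]
ee_rot: [[0.971, -0.239, 0.002], [-0.239, -0.971, -0.0], [0.002, -0.0, -1.0]]
wrist_force: [-0.2, -0.7, 0.4]
gripper_width: 0.0004
grip_force: 0.0
```

Call:
carry_out([
  {"delta_pos":[0,0,-0.006],"rot":[0,0,0],"fingers":0},
  {"delta_pos":[0,0,-0.005],"rot":[0,0,0],"fingers":0},
  {"delta_pos":[0,0,-0.004],"rot":[0,0,0],"fingers":0},
  {"delta_pos":[0,0,-0.002],"rot":[0,0,0],"fingers":0},
  {"delta_pos":[0,0,0],"rot":[0,0,0],"fingers":0},
  {"delta_pos":[0,0,0],"rot":[0,0,0],"fingers":0},
])

```text
time_s: 14.3
position: [0.5238, -0.1428, 0.0542]
ee_rot: [[0.971, -0.239, 0.001], [-0.239, -0.971, 0.0], [0.001, -0.0, -1.0]]
wrist_force: [-4.1, 1.2, 22.0]
gripper_width: 0.0004
grip_force: 10.8
```

Call:
carry_out([
  {"delta_pos":[0,0,0.0007],"rot":[0,0,0],"fingers":0},
  {"delta_pos":[0,0,0],"rot":[0,0,0],"fingers":0},
  {"delta_pos":[0,0,0],"rot":[0,0,0],"fingers":0},
  {"delta_pos":[0,0,0],"rot":[0,0,0],"fingers":0},
])

```text
time_s: 14.8
position: [0.5238, -0.1428, 0.0542]
ee_rot: [[0.971, -0.239, 0.0], [-0.239, -0.971, 0.0], [0.0, -0.0, -1.0]]
wrist_force: [-3.5, 1.2, 15.3]
gripper_width: 0.0
grip_force: 7.8
```

15 N held for half a second. Now lift straight off and check.

Call:
carry_out([
  {"delta_pos":[0,0,0.005],"rot":[0,0,0],"fingers":0},
  {"delta_pos":[0,0,0.03],"rot":[0,0,0],"fingers":0},
  {"delta_pos":[0,0,0.05],"rot":[0,0,0],"fingers":0},
  {"delta_pos":[-0.06,0,0.04],"rot":[0,0,0],"fingers":0},
  {"delta_pos":[-0.04,0,0.025],"rot":[0,0,0],"fingers":0},
  {"delta_pos":[0,0,0],"rot":[0,0,0],"fingers":0},
  {"delta_pos":[0,0,0],"rot":[0,0,0],"fingers":0},
  {"delta_pos":[0,0,0],"rot":[0,0,0],"fingers":0},
])

```text
time_s: 15.8
position: [0.4326, -0.1426, 0.1967]
ee_rot: [[0.971, -0.238, -0.001], [-0.238, -0.971, 0.0], [-0.001, -0.0, -1.0]]
wrist_force: [-0.1, -0.0, 0.1]
gripper_width: 0.0009
grip_force: 0.0
```

```bash
python3 w.py pics/w7.png
```

```text
[ 0.43244679 -0.14256334  0.19658602] -103.7759199551705 [ 0.70062196  0.23242513 -0.11431921] 0.0005609014382266918
(46, 102, 84, 55) [5.69200e-01 4.83000e-02 7.29766e+01 4.95718e+01 7.61868e+01] [5.66400e-01 3.93000e-02 6.98575e+01 4.74531e+01 7.61868e+01]
(504, 99, 136, 151) [ 3.95800e-01 -3.99900e-01  1.51946e+02  1.28760e+02 -1.42000e-01] [ 4.004000e-01 -3.896000e-01  1.454517e+02  1.232567e+02 -1.420000e-01]
(250, 99, 85, 57) [ 0.5243 -0.1419 79.4191 51.2545 76.1867] [ 0.5234 -0.1427 76.0247 49.0638 76.1867]
(401, 0, 60, 72) [ 0.5745 -0.2839 59.3016 47.712  -1.9244] [ 0.5715 -0.2786 56.767  45.6728 -1.9244]
```

View pics/w7.png

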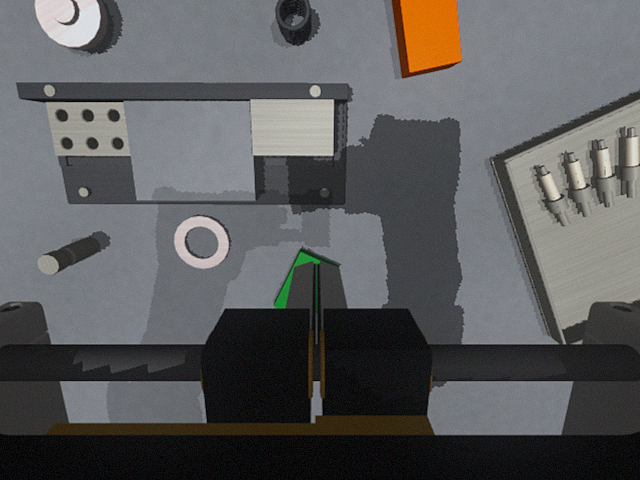

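The view shows the stack unmoved at (292,127), still at (0.5234, -0.1427) and 76.2°, and the robot clear of everything.

```bash
python3 -c "from station import *;print(sign_off())"
```

```text
the job is handed in; nothing more can be done
None
```

I slid the thin block along the fence onto the solid block, pressed it down with about 15 N and left it there. By camera it sits within about 1.5 mm of flush. The job is handed in, and `sign_off()` returned no verdict.

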